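# Close the ironing station's feed-water tank after filling

### The job

The ironing station's water tank has just been filled, so close it up: put the red-handled stopper fully home in the coupler on top of the tank, then swing the two brass cam arms down together until both hang flat against the coupler, never folding one arm home while the other still stands out level or higher. Also screw the slackened brass vent cap down clockwise until it stops tight. Leave the flask, tin, coffee mill and bottle standing where they are.

Things in the scene. Friction and masses are not known exactly. Their poses are not given: they have to be found in the camera images.
- tank: green painted water tank with steel lid, 173 x 253 mm in plan, lid top 105 mm above the worktop, fixed. Origin under its centre on the worktop; z up, long side along its y. On the lid, in its frame: coupler axis at x 0, y -62.5 mm; vent cap axis at x 0, y +62.5 mm; a copper return pipe, 16 mm dia., at x 58, y 0, rising to 190 mm and running off to +x
- port_mouth (a point): centre of the mouth (upper rim) of the coupler, an aluminium cup facing up, 207.5 mm above the worktop; axes as the tank's. 48 mm dia. outside, bore 38.4 mm dia., 42 mm deep to a flat gasket. The cam arms pivot on pins 25 mm either side of its axis along the tank's x, 15.5 mm below the mouth. An arm more than about 15 degrees below level puts its cam lobe into the bore
- cam_near (a joint): angle of the brass cam arm on the coupler's -x side (tank frame): 0 = level, sticking straight out; negative = raised (to -0.9 at most; starts -0.85 to -0.15); +1.57 (stop) = hanging straight down, locked. It stays where it is left and moves at about 0.05 N m. Its lobe goes into the stopper's groove only when the stopper is fully home
- cam_far (a joint): the same for the arm on the coupler's +x side (tank frame)
- cam_near_end (a point): point on the upper (outer when locked) face of the near cam arm, 72 mm from its pin, mid width. Arm 77 mm long from the pin, 14 mm wide (18 at its end), 7 mm thick; the upper face lies 8.5 mm above the pin when level, so the locked arms measure 67 mm over their outer faces
- cam_far_end (a point): the same on the far cam arm
- vent_cap (a joint): turn of the vent cap: grows clockwise seen from above, stops tight at 1.6 rad; starts slackened at 0.2 to 0.8; about 0.08 N m to turn. It does not rise or sink noticeably
- vent_wing (a point): centre of the vent cap's wing bar, on the cap's axis, 150 mm above the worktop; the bar lies along this point's x axis (turning with the cap), 46 mm long, 12 mm wide, 20 mm high, on a round brass cap 38 mm dia.
- stopper_mid (a point): centre of the stopper, half-way up, z up its axis: aluminium plug 60 mm tall, 36 mm dia., nose tapered to 25 mm at the foot, groove 20 to 33 mm above the foot; on top (44 to 60 mm) a red bar grip 36 mm long along its x, 14 wide, 16 high. About 220 g, stands upright on the worktop. Fully home its foot rests on the gasket and this point is 12 mm below the mouth
- flask_mid (a point): green steel vacuum flask, 72 mm dia. x 238 mm tall, loose, to be left alone; the point is its centre, half-way up
- tin_mid (a point): orange tin can, 76 mm dia. x 110 mm tall, loose, to be left alone; the point is its centre, half-way up
- mill_mid (a point): wooden hand coffee mill, 84 x 84 mm and 157 mm tall with its crank knob, loose, to be left alone; the point is its centre, half-way up
- bottle_mid (a point): amber descaler bottle, 64 mm dia. x 190 mm tall, standing by the coupler end of the tank, loose, to be left alone; the point is its centre, half-way up

How it is judged:
On the way, in this order (a step that is already met when the one before it is completed fails the run):
1. the stopper is fully home in the coupler, upright (horizontal distance between stopper_mid and port_mouth below 0.004 m and z of stopper_mid in the frame of port_mouth below -0.0095 m and angle between stopper_mid's own z axis and vertical below 0.08 rad), for 0.2 s.
2. both cam arms are swung down to the locked position over the seated stopper (all of step 1 and value of joint each of cam_near, cam_far above 1.42 rad), for 0.2 s.
At the end, for the whole second after the job is handed in: stopper home in the coupler (centre within 4 mm of the coupler's axis, within 2.5 mm of full depth, upright to 0.08 rad) and at rest, both cam arms down past 1.42 rad (stop 1.57), vent cap turned past 1.52 rad (stop 1.6) (all of step 2 and value of joint vent_cap above 1.52 rad and linear speed of stopper below 0.02 m/s); the robot touches nothing.
It fails at once if one cam arm is folded home (past 1.25 rad) while the other still stands level or higher ((value of joint cam_near above 1.25 rad and value of joint cam_far below 0 rad) or (value of joint cam_far above 1.25 rad and value of joint cam_near below 0 rad)).
It fails at once if the flask is shifted by more than 20 mm or knocked over (distance of flask_mid from where it was at the start of the episode above 0.02 m or angle between flask_mid's own z axis and vertical above 0.3 rad).
It fails at once if the tin is shifted by more than 20 mm or knocked over (distance of tin_mid from where it was at the start of the episode above 0.02 m or angle between tin_mid's own z axis and vertical above 0.3 rad).
It fails at once if the mill is shifted by more than 20 mm or knocked over (distance of mill_mid from where it was at the start of the episode above 0.02 m or angle between mill_mid's own z axis and vertical above 0.3 rad).
It fails at once if the bottle is shifted by more than 20 mm or knocked over (distance of bottle_mid from where it was at the start of the episode above 0.02 m or angle between bottle_mid's own z axis and vertical above 0.3 rad).
It also fails if it takes over 64 s, if anything falls off the work surface, if the arm or the gripper's body presses on something with over 40 N, if the wrist force passes 120 N, or if a joint passes its speed limit or range.

### The arm

A 6-joint arm with a two-finger parallel gripper is mounted at the origin on the work surface. World frame = base frame: x ahead of the robot, y to its left, z up, the work surface at z = 0. Lengths are in m, angles in rad, forces in N, time in s.
With the tool pointing down it reaches from about 0.2 to 0.875 m from the base axis. Payload 3.4 kg.
Tool frame: the origin (TCP) lies between the finger pads; the fingertips stand 25 mm ahead of it and the grasp point (between the pads) lies 6 mm ahead of it (r.nose_length is the z of the fingertips in the tool frame, in m); z points along the fingers, x is the direction in which the jaws open and shut, and the axes are right-handed (so a half turn about z gives the same grasp; the last joint's range is limited). The gripper opens to 94 mm and grips with 3 to 60 N. Pads are 16 mm wide; open, the fingers measure 119 mm over their backs; the gripper's body (75 mm by 177 mm) begins 78 mm behind the grasp point.
Start: joints at [1.184, 0.276, 1.505, -0, 1.361, -0.121], TCP at [0.151, 0.555, 0.23] pointing down, gripper open.
Joint ranges: [-2.89, 2.89], [-0.75, 2.08], [0.22, 2.7], [-1.18, 4.32], [0.11, 2.71], [-2.7, 2.7]. Speed limits (rad/s): [2.57, 2.57, 3.14, 3.14, 3.14, 3.14].

### API

Orientations are given as a unit quaternion [w, x, y, z].
In Python, from plant import r, gripper_to, inverse_kinematics, vision, models, telemetry gives the robot as it stands. Calls block until the motion is done:
- r.move_to(position, orientation): joint-space move of the TCP to a pose.
- r.move_l(position, rot=None, vel=0.15, guard=None): straight line of the TCP; rot=None keeps the orientation; vel is the mean speed in m/s. With guard (N) it stops when the force on the tool has changed by that much, and returns True; else False.
- r.movej(angles): joint-space move.
- gripper_to(opening, f_grip=None): finger opening in m; f_grip is the grip in N (None keeps the last); returns when the fingers have stopped.
- r.hold(seconds).
- inverse_kinematics(position, orientation): joint angles nearest the present ones, or None.
- vision.snapshot(name): name is "side" or "top"; returns the picture (384x512x3 uint8, red, green, blue); there is no depth.
- vision.get_calibration(name): a dict with "fx", "fy", "cx", "cy" (pixels), "position" and "orientation" of the camera in the world. Camera axes: x right, y down, z forward; pixel columns grow to the right and rows downward; lengths in m; the calibration is good to about 2 mm. A picture is of the moment at which its call begins. get_calibration takes no time and is no camera call.
A pose or a line that the arm cannot do raises r.PlanningError and nothing moves.
- r.sign_off(): hands the job in, once; it reports no verdict.
Trained networks look in the newest picture that a camera, given by its name, has taken for a name from the list of things; names that differ only in an ending like _2 or _b are one class to them, and where a whole thing is asked for, a point or a joint stands for the part that bears it (a point fixed in the world has none). Each returns a list of dicts, best first, with "score" (0 to 1); they miss things now and then, are a little off and sometimes report something else, mostly with a low value. They report only what shows in the picture. A call takes as long as a camera call.
- models.boxes_of(thing, camera): "at" ([x, y, z] in m, in world coordinates, good to about 4 mm: the middle of the surface that is visible of it).
- models.regions_of(thing, camera): "pixels" (384x512 bool, what is visible of it).
- models.mark_of(thing, camera): "at" ([x, y, z] in m, in world coordinates, good to about 4 mm: a listed point, or the origin of a listed thing).
Readings, each from a call of its own:
- telemetry.current_t(): time.
- telemetry.current_joints(): joint angles.
- telemetry.current_dq(): joint speeds.
- telemetry.current_joint_efforts(): joint torques, N m.
- telemetry.current_ee_pos(): TCP position.
- telemetry.current_tool_rot(): TCP orientation.
- telemetry.current_wrist_force(): force on the tool from outside, world axes, zero at the start.
- telemetry.current_torque(): the same for the moment, N m.
- telemetry.current_opening(): finger opening in m.
Only numpy, scipy, OpenCV 4.12 (cv2) and the standard library are available. Lean on these libraries where they do the work, as an engineer would, in place of code of your own. Each camera call takes 0.05 s, during which the arm holds its last target. There are 200 camera calls.

## Working session

There is one attempt and no reset: what is moved stays moved. The work goes in short steps, each a Python script; the robot and the scene stay as the last script left them, time stands still between calls to the robot, and variables do not carry over. Pictures are saved under pics/ and viewed, about 8 in all and at most 12, crops included, and the job is handed in when it is done.

```bash
ls; mkdir -p pics; python3 - <<'E'
from plant import r, vision, models, telemetry
import cv2, numpy as np
ims=[]
for c in ("side","top"):
    im=vision.snapshot(c); cv2.imwrite(f"pics/{c}0.png",im[...,::-1])
    k=vision.get_calibration(c); print(c,{a:np.round(b,3) for a,b in k.items()})
    for n in ["tank","port_mouth","cam_near_end","cam_far_end","vent_wing","stopper_mid","flask_mid","tin_mid","mill_mid","bottle_mid"]:
        m=models.mark_of(n,c); print(n,[(np.round(d["at"],3).tolist(),round(d["score"],2)) for d in m[:2]])
print(telemetry.current_t())
E
```

```text
pics
side {'fx': np.float64(418.465), 'fy': np.float64(418.465), 'cx': np.float64(256.449), 'cy': np.float64(196.051), 'position': array([ 0.281, -0.615,  0.855]), 'orientation': array([-0.374,  0.905, -0.186,  0.083])}
tank [([0.559, 0.024, -0.0], 0.9), ([0.441, -0.316, 0.057], 0.2)]
port_mouth [([0.58, -0.039, 0.208], 0.62), ([0.489, -0.068, 0.222], 0.62)]
cam_near_end [([0.49, -0.066, 0.225], 0.58)]
cam_far_end [([0.66, -0.009, 0.229], 0.71)]
vent_wing [([0.539, 0.077, 0.15], 0.66)]
stopper_mid [([0.581, -0.038, 0.208], 0.73), ([0.603, 0.331, 0.028], 0.55)]
flask_mid []
tin_mid [([0.438, -0.315, 0.056], 0.55)]
mill_mid [([0.577, -0.344, 0.08], 0.83)]
bottle_mid [([0.596, -0.159, 0.096], 0.92)]
top {'fx': np.float64(399.029), 'fy': np.float64(399.029), 'cx': np.float64(248.807), 'cy': np.float64(198.25), 'position': array([ 0.487, -0.006,  1.176]), 'orientation': array([ 0.034, -0.706,  0.707, -0.013])}
tank [([0.557, 0.02, -0.001], 0.67)]
port_mouth [([0.579, -0.043, 0.208], 0.83), ([0.439, -0.316, 0.054], 0.54)]
cam_near_end [([0.487, -0.065, 0.224], 0.66), ([0.59, -0.157, 0.098], 0.21)]
cam_far_end [([0.659, -0.012, 0.226], 0.6)]
vent_wing [([0.535, 0.079, 0.153], 0.69), ([0.44, -0.316, 0.057], 0.48)]
stopper_mid [([0.605, 0.334, 0.031], 0.46)]
flask_mid [([0.394, 0.372, 0.122], 0.66), ([0.537, 0.082, 0.153], 0.15)]
tin_mid [([0.442, -0.318, 0.057], 0.57)]
mill_mid [([0.575, -0.344, 0.077], 0.88)]
bottle_mid [([0.59, -0.154, 0.094], 0.84)]
1.1
```

View pics/side0.png

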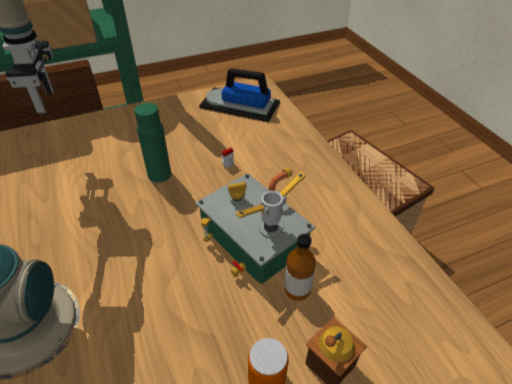

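View pics/top0.png

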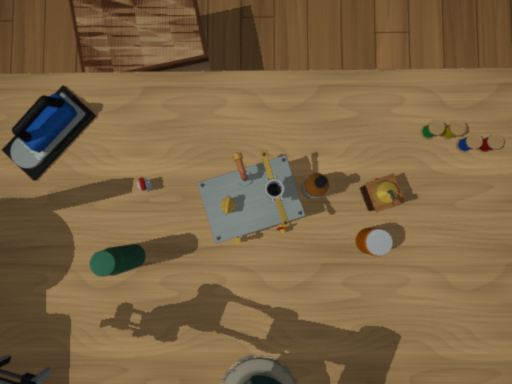

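Side: stopper at (228,157), coupler mouth (272,200), wing (237,190). Top: stopper (145,184), mouth (275,189), wing (228,204). Both cam arms are raised at about -0.35. The networks agree with the pictures, so I'll get the tank pose and the yaws next.

```bash
cat > h.py <<'E'
from plant import r, gripper_to, inverse_kinematics, vision, models, telemetry
import numpy as np, cv2
from scipy.spatial.transform import Rotation as R
from scipy.optimize import least_squares
def cam(c):
    k=vision.get_calibration(c); return k, R.from_quat(np.roll(k["orientation"],-1))
def to_plane(c,px,z):
    k,q=cam(c); px=np.atleast_2d(px).astype(float)
    d=q.apply(np.c_[(px[:,0]-k["cx"])/k["fx"],(px[:,1]-k["cy"])/k["fy"],np.ones(len(px))])
    p=np.array(k["position"]); return p+d*((z-p[2])/d[:,2])[:,None]
def pix(c,P):
    k,q=cam(c); v=q.inv().apply(np.atleast_2d(P)-np.array(k["position"]))
    return np.c_[k["fx"]*v[:,0]/v[:,2]+k["cx"],k["fy"]*v[:,1]/v[:,2]+k["cy"]]
def down(yaw):  # tool pointing down, jaw (x) axis at yaw in the world
    return np.roll((R.from_euler("z",yaw)*R.from_euler("x",np.pi)).as_quat(),1)
def near(yaw): # of yaw and yaw+pi, the one with last joint nearest the middle
    return yaw
E
python3 - <<'E'
from h import *
pts={"tank":(0,0),"port_mouth":(0,-.0625),"vent_wing":(0,.0625)}
obs=[];ends=[]
seen={}
for c in("side","top"):
  for k in range(3):
    im=vision.snapshot(c)
    for n in ["tank","port_mouth","vent_wing","cam_near_end","cam_far_end","stopper_mid"]:
        for d in models.mark_of(n,c)[:3]:
            seen.setdefault((n,c),[]).append(d["at"])
ref={"tank":(.558,.022),"port_mouth":(.58,-.041),"vent_wing":(.537,.078),"cam_near_end":(.488,-.066),"cam_far_end":(.66,-.011),"stopper_mid":(.604,.332)}
M={}
for (n,c),v in seen.items():
    v=np.array([a for a in v if np.hypot(*(np.array(a)[:2]-ref[n]))<.02])
    if len(v): M[n,c]=v.mean(0); print(n,c,len(v),v.mean(0).round(4),v.std(0).round(4))
def res(p):
    o=[];C,S=np.cos(p[2]),np.sin(p[2])
    for (n,c),v in M.items():
        if n in pts:
            x,y=pts[n]; o+=[p[0]+C*x-S*y-v[0],p[1]+S*x+C*y-v[1]]
        elif "cam" in n: # on the tank line y=-62.5
            o+=[-S*(v[0]-p[0])+C*(v[1]-p[1])+.0625]
    return o
f=least_squares(res,[.558,.022,.33]); p=f.x; C,S=np.cos(p[2]),np.sin(p[2])
print("tank",p.round(4),"res mm",(f.fun*1e3).round(1),"port",p[0]+S*.0625,p[1]-C*.0625,"vent",p[0]-S*.0625,p[1]+C*.0625)
out=[]
for c in("side","top"):
    im=vision.snapshot(c); hsv=cv2.cvtColor(im,cv2.COLOR_RGB2HSV)
    for n,P,z in (("stop",[.604,.332,.052],.052),("wing",[.537,.078,.155],.155)):
        u,v=pix(c,P)[0].astype(int); m=np.zeros(im.shape[:2],bool)
        w=14; sl=np.s_[v-w:v+w,u-w:u+w]
        h=hsv[sl].astype(int)
        m[sl]=((h[...,0]<8)|(h[...,0]>172))&(h[...,1]>140) if n=="stop" else (abs(h[...,0]-24)<8)&(h[...,1]>140)
        ys,xs=np.nonzero(m); q=to_plane(c,np.c_[xs,ys],z)[:,:2]; mu=q.mean(0); w_,V=np.linalg.eigh(np.cov((q-mu).T))
        print(n,c,len(q),mu.round(4),"yaw",round(float(np.arctan(V[1,1]/V[0,1])),3),"sd",np.sqrt(w_).round(4))
        t=np.kron(im[v-20:v+20,u-20:u+20],np.ones((7,7,1),np.uint8)); out.append(t)
    u,v=pix(c,[p[0]+S*.0625,p[1]-C*.0625,.2075])[0]; print("port px",c,u,v)
    t=np.kron(im[int(v)-20:int(v)+20,int(u)-20:int(u)+20],np.ones((7,7,1),np.uint8)).copy()
    cv2.circle(t,(int((u-int(u)+20.5)*7),int((v-int(v)+20.5)*7)),2,(255,0,255),-1)
    out.append(t)
cv2.imwrite("pics/crops.png",cv2.resize(np.vstack([np.hstack(out[:3]),np.hstack(out[3:])]),(798,532))[...,::-1])
E
```

```text
tank side 3 [ 5.569e-01  2.220e-02 -2.000e-04] [0.0003 0.0003 0.0002]
port_mouth side 3 [ 0.5804 -0.0381  0.2089] [0.0013 0.0009 0.0012]
vent_wing side 3 [0.5389 0.0772 0.1473] [0.0009 0.0006 0.0009]
cam_near_end side 3 [ 0.4912 -0.0676  0.2228] [0.0005 0.0024 0.0007]
cam_far_end side 3 [ 0.6618 -0.0108  0.2302] [0.0007 0.0011 0.0008]
stopper_mid side 3 [0.6035 0.3316 0.0284] [0.0012 0.0018 0.0013]
tank top 3 [ 0.5558  0.021  -0.    ] [0.0007 0.0009 0.0017]
port_mouth top 3 [ 0.5759 -0.0412  0.2098] [0.0015 0.0021 0.0003]
vent_wing top 3 [0.5374 0.0809 0.153 ] [0.0011 0.0008 0.0013]
cam_near_end top 3 [ 0.4889 -0.0638  0.2232] [0.0013 0.0007 0.0012]
cam_far_end top 3 [ 0.6597 -0.0133  0.2259] [0.0009 0.0017 0.0009]
stopper_mid top 3 [0.6052 0.3341 0.0308] [0.0007 0.0007 0.0003]
tank [0.5575 0.0206 0.3112] res mm [ 0.5 -1.6 -3.8 -0.8 -0.6  2.9 -1.2  0.7  1.7 -0.4  0.7  2.3  0.9 -0.8
  3.1 -1.1] port 0.5765935650743587 -0.03890569486986848 vent 0.5383141238666215 0.08008877719006963
stop side 56 [0.6029 0.3326] yaw 0.433 sd [0.0064 0.0106]
wing side 236 [0.5329 0.0662] yaw 1.223 sd [0.0109 0.019 ]
port px side 272.5508621027078 197.25906227409615
stop top 53 [0.6054 0.3329] yaw 0.291 sd [0.0036 0.0102]
wing top 150 [0.5386 0.0789] yaw -0.103 sd [0.0083 0.0097]
port px top 274.19477405700167 188.0531979927022
```

View pics/crops.png

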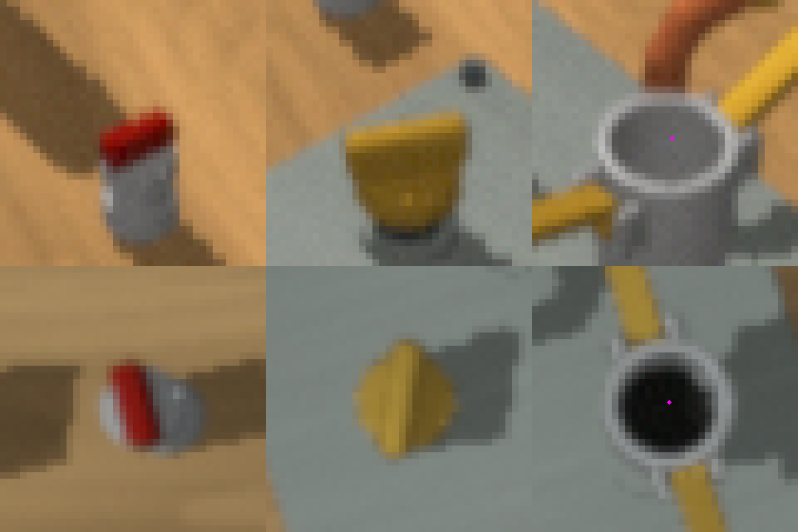

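Crops: the port dot sits within about 0.6 px of the ring centre in both views. The bar grip is at yaw ≈ 0.30 and the wing at yaw ≈ -0.08. I'll pick the stopper, then compare it with the port from close up.

```bash
python3 - <<'E'
from h import *
ps=to_plane("side",[272.0,197.9],.2075)[0]; pt=to_plane("top",[274.2,188.5],.2075)[0]; print("port",ps.round(4),pt.round(4))
S=np.array([.6045,.3330]); 
for y in (.30+np.pi/2,.30-np.pi/2):
    for P in ([*S,.0715],[.578,-.04,.30]): print(round(y,2),np.round(inverse_kinematics(P,down(y)),2))
for y0 in (-.08+np.pi/2,-.08-np.pi/2):
    for y in (y0,y0-1.25): print("vent",round(y,2),np.round(inverse_kinematics([.538,.079,.1675],down(y)),2))
for y in (.311,.311-np.pi): print("arms",round(y,2),np.round(inverse_kinematics([.578,-.04,.16],down(y)),2))
q=down(.30+np.pi/2) if abs(inverse_kinematics([*S,.0715],down(.30+np.pi/2))[5])<abs(inverse_kinematics([*S,.0715],down(.30-np.pi/2))[5]) else down(.30-np.pi/2)
p=telemetry.current_ee_pos(); r.move_l([p[0],p[1],.42],vel=.3)
r.move_to([*S,.25],q); gripper_to(.05,20)
r.move_l([*S,.11],vel=.2); print("guard",r.move_l([*S,.0715],vel=.06,guard=6),telemetry.current_ee_pos())
gripper_to(.0,25); print("open",telemetry.current_opening(),telemetry.current_wrist_force())
r.move_l([*S,.32],vel=.2); print("open",telemetry.current_opening(),telemetry.current_wrist_force(),telemetry.current_t())
E
```

```text
port [ 0.5746 -0.0402  0.2075] [ 0.5755 -0.0389  0.2075]
1.87 [ 0.4   0.56  1.46 -0.    1.13 -1.47]
1.87 [-0.19  0.25  1.37  0.    1.52 -2.06]
-1.27 [ 0.4   0.56  1.46 -0.    1.13  1.67]
-1.27 [-0.19  0.25  1.37 -0.    1.52  1.08]
vent 1.49 [ 0.02  0.27  1.67 -0.    1.2  -1.47]
vent 0.24 [ 0.02  0.27  1.67 -0.    1.2  -0.22]
vent -1.65 [ 0.02  0.27  1.67 -0.    1.2   1.67]Traceback (most recent call last):
  File "<stdin>", line 7, in <module>
    return _wrapfunc(a, 'round', decimals=decimals, out=out)
    return _wrapit(obj, method, *args, **kwds)
    result = getattr(arr, method)(*args, **kwds)
TypeError: unsupported operand type(s) for *: 'NoneType' and 'float'
```

```bash
python3 - <<'E'
from h import *
S=np.array([.6045,.3330]); q=down(.30-np.pi/2)
p=telemetry.current_ee_pos(); r.move_l([p[0],p[1],.42],vel=.3)
r.move_to([*S,.25],q); gripper_to(.05,20)
r.move_l([*S,.11],vel=.2); print("guard",r.move_l([*S,.0715],vel=.06,guard=6),telemetry.current_ee_pos())
gripper_to(.0,25); print("open",telemetry.current_opening(),telemetry.current_wrist_force())
r.move_l([*S,.34],vel=.25); print("open",telemetry.current_opening(),telemetry.current_wrist_force(),telemetry.current_t())
P=np.array([.5755,-.0395]); r.move_to([*P,.34],q)
r.move_l([*P,.30],vel=.15)   # tip .275 -> foot at .275-.0465=.2285
t=[]
for c in("side","top"):
    im=vision.snapshot(c)
    for n in ("port_mouth","stopper_mid"):
        print(c,n,[(np.round(d["at"],4).tolist(),round(d["score"],2)) for d in models.mark_of(n,c)[:2]])
    u,v=pix(c,[*P,.22])[0].astype(int); t.append(np.kron(im[v-28:v+28,u-28:u+28],np.ones((7,7,1),np.uint8)))
    print(c,u-28,v-28)
cv2.imwrite("pics/held.png",np.hstack(t)[...,::-1]); print(telemetry.current_ee_pos(),telemetry.current_t())
E
```

```text
guard False [0.60467491 0.33308378 0.07150382]
open 0.013470806554064298 [ 0.91550372 -0.58286701  0.27144491]
open 0.013860566181952041 [ 0.23943982  0.4929889  -2.20552519] 10.35
side port_mouth [([0.5786, -0.0383, 0.2071], 0.72)]
side stopper_mid [([0.576, -0.0395, 0.2566], 0.57)]
side 244 165
top port_mouth [([0.5793, -0.0382, 0.208], 0.85)]
top stopper_mid []
top 246 160
[ 0.57596224 -0.03950483  0.30093329] 12.4583
```

View pics/held.png

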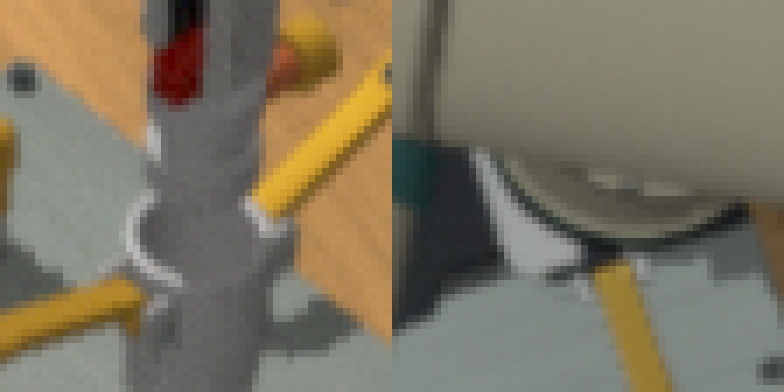

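The side view shows the plug (columns ≈ 148–265 in the crop) centred over the rim (≈ 125–290); the top view is blocked by the arm. I'll insert under guard and correct from the side forces.

```bash
python3 - <<'E'
from h import *
x,y=.5755,-.0395; f0=np.array(telemetry.current_wrist_force())
z=.30; home=.1655+.0465+.025-.0465+.0465  # TCP at home = .2370 (foot .1655, tip 46.5 above the foot)
for i in range(30):
    z=max(z-.006,home-.003)
    hit=r.move_l([x,y,z],vel=.06,guard=15)
    f=np.array(telemetry.current_wrist_force())-f0; p=telemetry.current_ee_pos()
    print(i,hit,np.round(p,4),f.round(1),(x,y))
    if p[2]<home+.0015 and f[2]>12 or z<=home-.003 and not hit: break
    if np.hypot(*f[:2])>2.5:      # give way to the side force
        d=f[:2]*8e-5; d*=min(1,.001/np.hypot(*d)); x,y=x+d[0],y+d[1]
    if hit: z=p[2]+.004
print(telemetry.current_opening(),telemetry.current_t())
E
```

```text
0 False [ 0.5752 -0.0395  0.2935] [-0.2  1.   0.7] (0.5755, -0.0395)
1 False [ 0.5752 -0.0395  0.2874] [0.2 0.9 1.3] (0.5755, -0.0395)
2 False [ 0.5752 -0.0395  0.2814] [-0.2  0.3  1.2] (0.5755, -0.0395)
3 False [ 0.5752 -0.0395  0.2755] [0.1 0.6 1.8] (0.5755, -0.0395)
4 False [ 0.5753 -0.0393  0.2695] [-0.7  1.9  1.2] (0.5755, -0.0395)
5 False [ 0.5753 -0.0393  0.2633] [0.4 1.6 0.8] (0.5755, -0.0395)
6 False [ 0.5753 -0.0393  0.2574] [-0.9  2.5  0.1] (0.5755, -0.0395)
7 False [ 0.5753 -0.0393  0.2515] [0.2 2.2 0.3] (np.float64(0.5754281820664552), np.float64(-0.039302171449352025))
8 False [ 0.5753 -0.0393  0.2454] [-0.1  2.6  0.2] (np.float64(0.5754281820664552), np.float64(-0.039302171449352025))
9 False [ 0.5753 -0.0392  0.2395] [0.3 1.4 0.9] (np.float64(0.575423061425611), np.float64(-0.03909114722772228))
10 False [ 0.5764 -0.0393  0.2357] [0.3 2.6 8.1] (np.float64(0.575423061425611), np.float64(-0.03909114722772228))
0.013512961069124918 15.2083
```

```bash
python3 - <<'E'
from h import *
F=lambda: np.round(telemetry.current_wrist_force(),1)
print("push",r.move_l([.5755,-.0392,.2335],vel=.03,guard=15),np.round(telemetry.current_ee_pos(),4),F())
gripper_to(.05); r.move_l([.5755,-.0392,.32],vel=.15); gripper_to(.094)
r.move_to([.5755,-.0392,.32],down(.311))
im=vision.snapshot("side"); print([(np.round(d["at"],4),round(d["score"],2)) for d in models.mark_of("stopper_mid","side")[:2]])
cv2.imwrite("pics/seated.png",cv2.resize(im[130:270,180:350],None,fx=4,fy=4)[...,::-1])
print(telemetry.current_opening(),telemetry.current_t())
E
```

```text
push False [ 0.5764 -0.0393  0.2357] [-1.9  1.3  6.8]
[(array([ 0.5764, -0.0397,  0.1941]), 0.73), (array([ 0.4423, -0.3152,  0.0566]), 0.22)]
0.09408368608668481 19.25
```

View pics/seated.png

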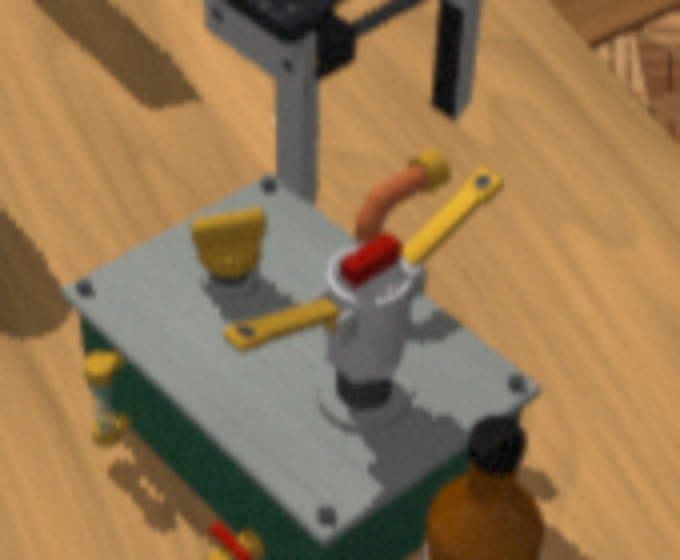

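The stopper is seated: the red bar sits at the rim (crop 370,258) and the mark is at z 0.194 (home 0.1955). Next, both arms together with the open gripper.

```bash
python3 - <<'E'
from h import *
F=lambda: np.round(telemetry.current_wrist_force(),1)
P=[.5755,-.0392]
r.move_l([*P,.25],vel=.15)
for z in (.23,.21,.19,.175,.161):
    h=r.move_l([*P,z],vel=.05,guard=25); print(h,np.round(telemetry.current_ee_pos(),4),F())
    if h: break
if not h:
    gripper_to(.066,20); print("opening",telemetry.current_opening(),F(),np.round(telemetry.current_ee_pos(),4))
for c in("side","top"):
    vision.snapshot(c)
    for n in ("cam_near_end","cam_far_end"): print(c,n,[(np.round(d["at"],3),round(d["score"],2)) for d in models.mark_of(n,c)[:2]])
im=vision.snapshot("side"); cv2.imwrite("pics/arms.png",cv2.resize(im[130:270,180:350],None,fx=4,fy=4)[...,::-1])
print(telemetry.current_t())
E
```

```text
False [ 0.5752 -0.0391  0.2296] [0.1 0.3 0.5]
False [ 0.5756 -0.0392  0.2099] [1.5 0.3 1.3]
False [ 0.5749 -0.0391  0.1893] [ 0.2 -0.3 -0.2]
False [ 0.5751 -0.0391  0.1744] [-0.   0.6 -0. ]
False [ 0.5752 -0.0391  0.1605] [ 0.8 -0.5 -0.4]
opening 0.06666529612435658 [ 1.8  0.2 -2.7] [ 0.5758 -0.0391  0.1609]
side cam_near_end [(array([ 0.548, -0.052,  0.122]), 0.56)]
side cam_far_end [(array([ 0.608, -0.026,  0.124]), 0.55)]
top cam_near_end []
top cam_far_end []
23.3417
```

View pics/arms.png

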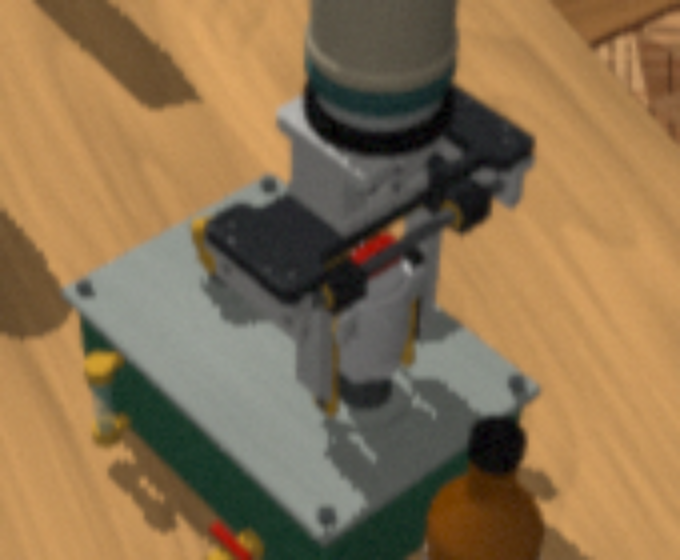

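The jaws stopped at 66.7 mm, which matches two locked arms (67 mm), and both brass arms hang at the coupler in the picture. Next, the vent cap.

```bash
python3 - <<'E'
from h import *
gripper_to(.092); r.move_l([.5755,-.0392,.30],vel=.15)
V=[.5375,.0795]; y0=1.49
r.move_to([*V,.26],down(y0)); gripper_to(.05)
r.move_l([*V,.19],vel=.15)
h=r.move_l([*V,.1675],vel=.06,guard=8); print(h,np.round(telemetry.current_ee_pos(),4))
if not h:
    gripper_to(0,30); print("open",telemetry.current_opening(),np.round(telemetry.current_wrist_force(),1))
    t0=np.array(telemetry.current_torque())
    for y in list(np.arange(y0-.3,.30,-.3))+[.30,.25,.20,.15]:
        r.move_to([*V,.1675],down(y)); t=np.array(telemetry.current_torque())-t0
        R_=R.from_quat(np.roll(telemetry.current_tool_rot(),-1)).as_matrix()
        print(round(y,2),"jaw yaw",round(float(np.arctan2(R_[1,0],R_[0,0])),3),"torque",t.round(2),np.round(telemetry.current_wrist_force(),1))
        if abs(t[2])>.6: break
print(telemetry.current_opening(),telemetry.current_t())
E
```

```text
False [0.5374 0.0795 0.1672]
open 0.01192202998805513 [1.  4.3 0.3]
1.19 jaw yaw 1.189 torque [ 0.16 -0.02  0.07] [0.1 5.3 0.4]
0.89 jaw yaw 0.889 torque [ 0.3  -0.08  0.04] [ 0.4  5.6 -0.4]
0.59 jaw yaw 0.589 torque [ 0.34 -0.13  0.04] [0.6 6.4 0.2]
0.3 jaw yaw 0.299 torque [ 0.4  -0.32  0.08] [ 0.9  6.  -1.2]
0.25 jaw yaw 0.251 torque [ 0.41 -0.31  0.55] [ 1.7  6.3 -0.4]
0.2 jaw yaw 0.202 torque [ 0.35 -0.29  0.74] [ 1.6  5.8 -1. ]
0.011650229061991053 30.6083
```

The torque jumped at yaw ≈ 0.28, which is where I expected the stop. Releasing, backing off and checking everything.

```bash
python3 - <<'E'
from h import *
gripper_to(.05); r.move_l([.5375,.0795,.30],vel=.15); r.move_to([.42,.22,.42],down(.2))
for c in("side","top"):
    im=vision.snapshot(c)
    for n in ["cam_near_end","cam_far_end","stopper_mid","port_mouth","flask_mid","tin_mid","mill_mid","bottle_mid"]:
        print(c,n,[(np.round(d["at"],3).tolist(),round(d["score"],2)) for d in models.mark_of(n,c)[:1]])
    u,v=pix(c,[.557,.02,.15])[0].astype(int); w=45
    cv2.imwrite(f"pics/end_{c}.png",np.kron(im[v-w:v+w,u-w:u+w],np.ones((4,4,1),np.uint8))[...,::-1])
cv2.imwrite("pics/end.png",np.hstack([cv2.imread(f"pics/end_{c}.png") for c in("side","top")])); print(telemetry.current_t())
E
```

```text
side cam_near_end [([0.544, -0.05, 0.121], 0.51)]
side cam_far_end [([0.604, -0.029, 0.12], 0.37)]
side stopper_mid [([0.576, -0.039, 0.194], 0.68)]
side port_mouth [([0.58, -0.041, 0.211], 0.68)]
side flask_mid [([0.395, 0.372, 0.118], 0.63)]
side tin_mid [([0.442, -0.318, 0.053], 0.64)]
side mill_mid [([0.577, -0.339, 0.08], 0.75)]
side bottle_mid [([0.595, -0.152, 0.093], 0.84)]
top cam_near_end [([0.541, -0.048, 0.121], 0.57)]
top cam_far_end []
top stopper_mid [([0.575, -0.038, 0.196], 0.58)]
top port_mouth [([0.576, -0.04, 0.21], 0.87)]
top flask_mid []
top tin_mid [([0.443, -0.32, 0.054], 0.9)]
top mill_mid [([0.576, -0.346, 0.078], 0.56)]
top bottle_mid [([0.59, -0.153, 0.097], 0.6)]
34.175
```

View pics/end.png

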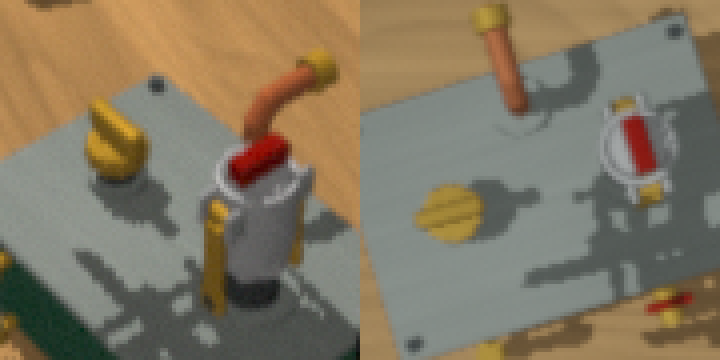

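The arms hang flat on both sides (side crop 215,255 and 298,235). The red bar is at the rim, and the wing lies along the tank's long side, which means about 1.6 rad. The other objects haven't moved, so I'm handing in.

```bash
python3 -c "
from plant import r; r.sign_off()"
```

```text
the job is handed in; nothing more can be done
```

The tank is closed up and the job handed in at about 34 s of the 64 s allowed; sign-off gives no verdict, so what follows is from my own checks.

- **Stopper:** it went in with only light side forces (under 3 N). It now reads z 0.194–0.196 (home is 0.1955), within about 2 mm of the coupler axis as I located it.
- **Cam arms:** I pushed both down together with the open gripper, then squeezed them shut. The jaws stopped at 66.7 mm, against 67 mm for both arms locked, and the last pictures show both hanging flat. The top camera did not detect the far arm's end, but the side camera did (z 0.120).
- **Vent cap:** I turned it clockwise about 1.2 rad until the torque rose sharply to 0.74 N m, within about 0.03 rad of the stop I had predicted. The wing now lies along the tank's long side.
- **Flask, tin, mill and bottle:** all read within about 5 mm of where they started, which is roughly the networks' accuracy. The flask rests on two single sightings, one per camera: only the top camera saw it at the start, and only the side camera at the end.

One disagreement: the network's port position varied by 3–4 mm between pictures. I aimed at the rim centre measured in the pictures instead, and the smooth insertion bore that out.

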